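Close the board holder on a circuit board

ROBOT

A 6-joint arm with a two-finger parallel gripper is mounted at the origin on the work surface. World frame = base frame: x ahead of the robot, y to its left, z up, the work surface at z = 0. Lengths are in m, angles in rad, forces in N, time in s.
With the tool pointing down it reaches from about 0.3 to 0.875 m from the base axis. Payload 6.4 kg.
Tool frame: the origin (TCP) lies midway between the tips of the shut fingers; the grasp point (between the pads) lies 19 mm behind it (ctrl.pinch_z is the distance from the TCP to the grasp point, in m); z points along the fingers, y is the line along which they close (so a half turn about z gives the same grasp; the last joint's range is limited). The gripper opens to 85 mm and grips with 20 to 120 N. Pads are 22 mm wide; open, the fingers measure 114 mm over their backs; the gripper's body (76 mm by 85 mm) begins 54 mm behind the grasp point. The pads swing forward as they close: fully open they stand 13 mm farther back than shut.
Start: joints at [-1.394, 0.181, 1.607, -0, 1.354, -0.206], TCP at [0.215, -0.533, 0.231] pointing down, gripper open.
Joint ranges: [-2.99, 2.99], [-0.89, 2.07], [0.3, 2.58], [-1.14, 4.28], [0, 2.63], [-3.12, 3.12]. Speed limits (rad/s): [2.57, 2.57, 3.01, 3.14, 3.14, 3.14].

INTERFACE

Orientations are given as a unit quaternion [w, x, y, z].
In Python, from bench import ctrl gives the robot as it stands.
- The arm moves only by the tool apply_moves, never from a script. Its argument "moves" is a list of rows, each an object with "jaw": the opening, from 0 (shut) to 1 (fully open); "offset": the shift along the tool's x, y, z in mm, a list of three; "rot": the turn, a rotation vector about the tool's x, y, z in degrees, a list of three. In form: [{"jaw": jaw, "offset": [dx, dy, dz], "rot": [ax, ay, az]}, ...]. A call has exactly 5 rows; each row shifts and turns the commanded pose from where the row before left it, along the tool's axes as they then stand; what a row does not reach is not made up. A row lasts 1/8 s, in which the tool goes at most 62.5 mm and 10.7 degrees, less where a joint would pass 70% of its speed; a pose out of reach is approached as far as the arm can. A call is refused whole if a number of a shift passes 62.5 or a number of a turn 10.7, either way. A call with a gripper value outside its range is refused whole. The fingers move at their own pace and stop on an object; the grip force is fixed at half the most. Time passes only in rows, so rows that do not move let the fingers close, or fill a call up. It gives the time, the measured TCP pose, the force, the opening and the grip force at its end, in the units of the state.
- ctrl.get_obs(): the state, without advancing time (a new reading comes with each control period).
- ctrl.camera(name): name is "side" or "top" or "wrist"; returns (picture, depth): 480x640x3 uint8, red, green, blue; 480x640 float32, m along the optical axis (not along the pixel's ray), 0 where there is no reading.
- ctrl.camera_params(name): a dict with "K" (3x3 intrinsics, pixels), "cam_to_world" (4x4, takes a point from camera to world coordinates); the wrist camera has in their place "mount" (4x4, takes a point from camera to tool coordinates, whose origin is the TCP and whose axes are the flange's). Camera axes: x right, y down, z forward; pixel columns grow to the right and rows downward; lengths in m; the calibration is good to about 2 mm. A picture is of the moment at which its call begins: read the wrist's pose just before it. camera_params takes no time and is no camera call.
- ctrl.hand_in(): hands the job in; it is judged then, once.
Trained networks look in the newest picture that a camera, given by its name, has taken for a name from the list of things; names that differ only in an ending like _2 or _b are one class to them, and where a whole thing is asked for, a point or a joint stands for the part that bears it (a point fixed in the world has none). Each returns a list of dicts, best first, with "score" (0 to 1); they miss things now and then, are a little off and sometimes report something else, mostly with a low value. They report only what shows in the picture. A call takes as long as a camera call. They do not tell look-alikes from the thing itself.
- ctrl.outline_of(camera, target): "region" (480x640 bool, what is visible of it) and "position" ([column, row] in pixels, amid what is visible of it).
The state is a dict: "time_s": time; "q": joint angles; "dq": joint speeds; "joint_efforts": joint torques, N m; "eef_pos": TCP position; "eef_rot": TCP orientation; "wrist_force": force on the tool from outside, world axes, zero at the start; "torque": the same for the moment, N m; "opening": opening from 0.0 (shut) to 1.0 (fully open); "grasp_force": force on a finger pad.
Only numpy, scipy, OpenCV 4.12 (cv2) and the standard library are available. Lean on these libraries where they do the work, as an engineer would, in place of code of your own. Each camera call takes 0.05 s, during which the arm holds its last target. There are 200 camera calls.

TASK

Close the circuit-board holder on the green board: with a fingertip press down the red lock button on the sliding jaw and, holding it down, slide the jaw along its rods to the end stop, so that the board's edge sits in the jaw's slot. Then let the button spring up so that the jaw is locked there, and leave the holder. Do not force the jaw, do not grasp or lift anything, and leave the board on its pillars and the solder reel, flux bottle and marker where they are.

Things in the scene. Friction and masses are not known exactly. Their poses are not given: they have to be found in the camera images.
- holder: Board holder screwed to the bench. Grey base plate 184 (x) by 300 (y) by 8 mm; origin: centre of its underside, on the bench. Its y runs along the two steel guide rods from the sliding jaw (-y end) to the fixed jaw (slot wall at y = 120 mm, 54 mm high); the jaw closes towards +y. z up. Four white pillars carry the board. Two brass collars on the rods (x = +-66 mm) are the end stop.
- jaw (a joint): Travel of the sliding jaw along the holder's +y, m: 0 fully open, 0.105 closed against the end stop. Starts locked between 0 and 0.045. Button up: a brake holds it anywhere against some 30 N. Button fully down: it slides with about 2 N of friction and stays where it is left; the brake grips again wherever the button comes up.
- lock (a joint): Red lock button on the sliding jaw, a thumb pad on a hidden spring lever hinged at the holder's -x side: rad, about 0 up (jaw locked), 0.12 fully down, which is 10 mm at the pad. Its resistance grows evenly from 0 to about 5 N; the brake eases as it goes down and is fully off beyond about 0.1.
- button_top (a point): Centre of the top of the red thumb-pad button, 36 by 36 mm, 64 mm above the bench when up; fully down it is 10 mm lower and 4 mm towards holder +x. White block round it 52 mm high. On its front edge (holder +y, towards the board) stands a lip to push against, 5 mm thick, 6 mm above the pad, its near face 18 mm ahead of this point. Rear open. Travels with the jaw; axes are the holder's.
- jaw_slot (a point): Middle of the sliding jaw's slot, on its back wall, 42 mm above the bench, 31 mm ahead (holder +y) of button_top. The jaw is an aluminium bar 172 mm long (holder x), top 54 mm above the bench, its slot 6 mm deep and 7 mm high facing the board (+y). At the stop this wall is at y = 28 mm in the holder.
- board_mid (a point): Centre of the green circuit board, 120 (x) by 90 (y) by 2 mm, parts on it up to 10 mm high, about 0.09 kg, loose. Lies on four pillars, 41 mm above the bench, axes along the holder's, far edge already in the fixed jaw's slot. The closing jaw may push it a few mm towards the fixed jaw. Not to be lifted.
- spool_mid (a point): Centre of the reel of solder: white flanges 52 mm in diameter, 54 mm high, standing. Leave alone.
- flux_mid (a point): Centre of the amber flux bottle, 34 mm in diameter, 85 mm high, yellow cap, standing. Leave alone.
- marker_mid (a point): Centre of the marker pen, red with black cap, 130 mm long, 13 mm thick, lying. Leave alone.
Not all that is in view belongs to the job. Of the things like the part that bears board_mid, leave any that is black; of the rest the larger one is meant.

How it is judged:
By the outcome, as a careful person would: the job done as asked, in the order asked, and still so for the second after the job is handed in, with the robot touching nothing.
It also fails if it takes over 40 s, if anything falls off the work surface, if the arm or the gripper's body presses on something with over 40 N, if the wrist force passes 120 N, or if a joint passes its speed limit or range.

## Working session

There is one attempt and no reset: what is moved stays moved. The work goes in short steps, Python scripts to look and compute and a tool call to move; the robot and the scene stay as the last step left them, time stands still between calls to the robot, and variables do not carry over. Pictures are saved under pics/ and viewed, at most 10 in all, crops included, and the job is handed in when it is done.

Besides the shell and the picture viewer there is one more tool, called by a JSON object that holds its "fn" and its "kwargs". apply_moves: Moves the arm, as the interface text tells. Its arguments: {"type":"object","properties":{"moves":{"type":"array"}},"required":["moves"]}

```bash
ls; mkdir -p pics; cat > h.py <<'E'
import numpy as np, cv2
from bench import ctrl
def snap(n,f):
    im,d=ctrl.camera(n); cv2.imwrite('pics/'+f,im[...,::-1]); return im,d
def cloud(n,d,T=None):
    p=ctrl.camera_params(n);K=p['K'];T=np.array(p['cam_to_world']) if T is None else T
    v,u=np.mgrid[:480,:640]
    P=np.stack([(u-K[0][2])/K[0][0]*d,(v-K[1][2])/K[1][1]*d,d],-1)
    return P@T[:3,:3].T+T[:3,3]
E
python3 - <<'E'
from h import *
for n in ('top','side'):
    im,d=snap(n,n+'1.png'); np.save(n+'d.npy',d)
    for t in ('holder','lock','jaw','board_mid'):
        P=cloud(n,d)
        for r in ctrl.outline_of(n,t)[:4]:
            m=r['region']&(d>0); print(n,t,round(r['score'],2),np.round(r['position']),m.sum(),np.round(np.median(P[m],0),3))
E
```

```text
pics
top holder 0.92 [348. 264.] 12578 [0.566 0.05  0.028]
top lock 0.66 [387. 262.] 443 [ 0.582 -0.018  0.065]
top jaw 0.62 [386. 265.] 2655 [ 0.569 -0.011  0.052]
top board_mid 0.91 [296. 281.] 3210 [0.544 0.15  0.042]
top board_mid 0.72 [195. 243.] 1679 [0.613 0.342 0.002]
top board_mid 0.58 [170. 326.] 3038 [0.451 0.393 0.002]
side holder 0.69 [341. 248.] 8192 [0.556 0.069 0.032]
side lock 0.58 [342. 204.] 215 [ 0.578 -0.015  0.064]
side jaw 0.63 [347. 216.] 1914 [0.571 0.005 0.047]
side board_mid 0.81 [340. 267.] 1788 [0.545 0.148 0.041]
side board_mid 0.79 [268. 351.] 1777 [0.612 0.346 0.001]
side board_mid 0.57 [354. 402.] 3679 [0.451 0.395 0.001]
```

View pics/top1.png

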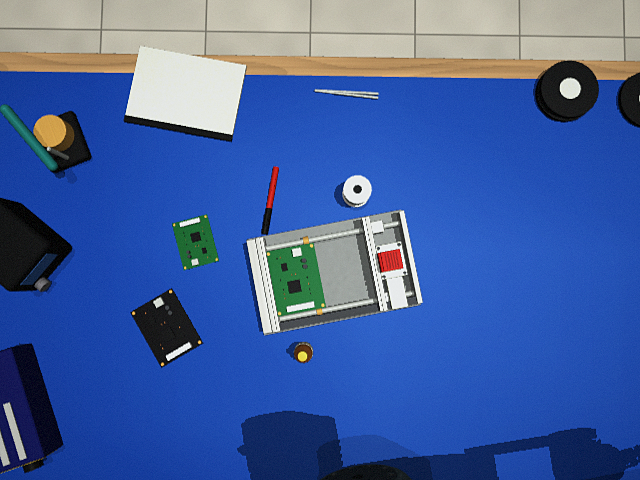

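View pics/side1.png

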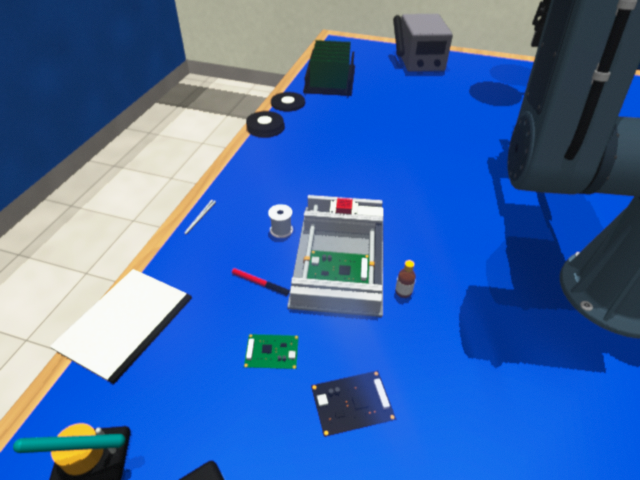

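Candidates for the board: the large green one in the holder at top (295,281), a small green one at (195,243), and a black one at (166,327). I choose the holder's, which is green and the larger. Its holder carries the only red button, at (390,261). The marker is at (270,200), the reel at (357,190) and the flux bottle at (302,352).

```bash
python3 - <<'E'
from h import *
im=cv2.imread('pics/top1.png');d=np.load('topd.npy');P=cloud('top',d)
cv2.imwrite('pics/crop.png',cv2.resize(im[190:350,230:440],None,fx=3.5,fy=3.5,interpolation=cv2.INTER_CUBIC))
hsv=cv2.cvtColor(im,cv2.COLOR_BGR2HSV)
roi=np.zeros((480,640),bool);roi[200:345,240:430]=1
def rect(m,n):
    m=cv2.morphologyEx(m.astype(np.uint8),cv2.MORPH_OPEN,np.ones((2,2)));
    k,l,s,c=cv2.connectedComponentsWithStats(m)
    for i in range(1,k):
        if s[i,4]>150:
            q=P[l==i]; r=cv2.minAreaRect((q[:,:2]*1000).astype(np.float32)); print(n,s[i,4],np.round(c[i]),np.round(r[0],1),np.round(r[1],1),round(r[2],1),np.round(np.median(q[:,2]),4))
z=P[...,2]
red=roi&((hsv[...,0]<8)|(hsv[...,0]>172))&(hsv[...,1]>150)&(hsv[...,2]>80)&(np.arange(640)[None]>340)
rect(red,'red');rect(roi&(z>.048)&(z<.060)&~red,'z54')
rect(roi&(hsv[...,0]>50)&(hsv[...,0]<85)&(hsv[...,1]>100),'green')
rect(roi&(z>.004)&(z<.1)&(hsv[...,1]<60),'grey')
for n in('spool_mid','flux_mid','marker_mid'):pass
o=ctrl.get_obs();print(o['eef_rot'],o['eef_pos'],o['wrist_force'],ctrl.pinch_z)
print(ctrl.camera_params('wrist')['mount'])
E
```

```text
red 424 [391. 261.] [569.6  31.1] [ 34. 150.] 11.1 0.0647
z54 1186 [382. 264.] [568.6   6. ] [134.6 146.7] 56.4 0.0533
z54 765 [268. 285.] [530.3 196.3] [137.3 130.5] 55.3 0.0536
green 2630 [296. 279.] [543.7 147.7] [121.1  88.5] 11.9 0.0422
grey 11680 [343. 271.] [558.9  76. ] [183.5 303.3] 11.7 0.0277
grey 169 [301. 307.] [495.  138.5] [11.2 49.9] 12.2 0.0503
[-3.72568536e-05  9.81744768e-01  1.90203072e-01 -2.25462289e-06] [ 0.21475796 -0.53337071  0.23123354] [-0.61681759 -0.32595007  0.59512111] 0.0187
[[-1.73383435e-04 -9.58898981e-01 -2.83747622e-01  7.23504874e-02]
 [ 9.99999972e-01 -2.11530458e-04  1.03799676e-04 -1.36096758e-03]
 [-1.59554668e-04 -2.83747597e-01  9.58898992e-01 -1.40826148e-01]
 [ 0.00000000e+00  0.00000000e+00  0.00000000e+00  1.00000000e+00]]
```

View pics/crop.png

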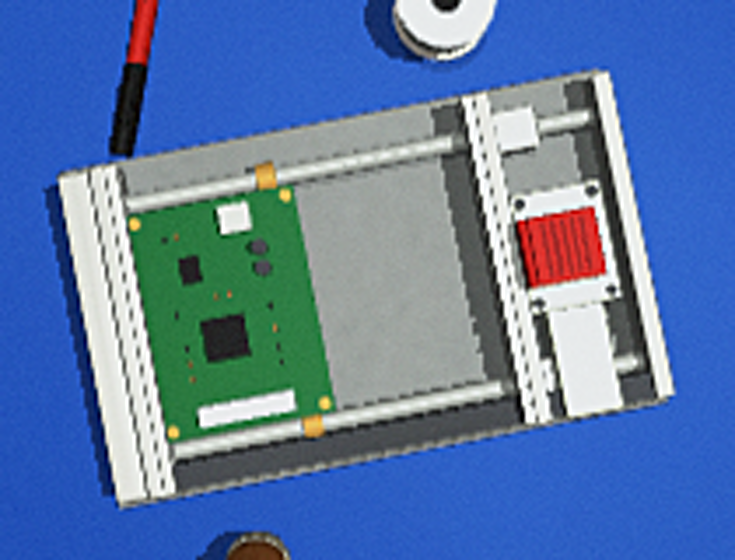

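The crop shows the large green board in the holder, sliding jaw on the right and red thumb pad at crop (562,247). This confirms the choice. Holder yaw is about 11.8° and the holder centre is about (0.559, 0.076). Next I align the tool with the holder and fly to a wrist view.

{"fn": "apply_moves", "kwargs": {"moves": [{"jaw": 0,"offset": [0,0,0],"rot": [0,0,10.1]},{"jaw": 0,"offset": [42,-39,0],"rot": [0,0,0]},{"jaw": 0,"offset": [42,-39,0],"rot": [0,0,0]},{"jaw": 0,"offset": [42,-39,0],"rot": [0,0,0]},{"jaw": 0,"offset": [42,-39,0],"rot": [0,0,0]}]}}

```text
time_s: 1.12
eef_pos: [0.348, -0.3448, 0.2315]
eef_rot: [0.0, 0.995, 0.103, 0.0]
wrist_force: [-0.5, -1.3, -0.7]
opening: 0.003
grasp_force: 0.0
```

{"fn": "apply_moves", "kwargs": {"moves": [{"jaw": 0,"offset": [42,-39,0],"rot": [0,0,0]},{"jaw": 0,"offset": [42,-39,0],"rot": [0,0,0]},{"jaw": 0,"offset": [42,-39,10],"rot": [0,0,0]},{"jaw": 0,"offset": [42,-39,30],"rot": [0,0,0]},{"jaw": 0,"offset": [42,-39,30],"rot": [0,0,0]}]}}

```text
time_s: 1.75
eef_pos: [0.5119, -0.1141, 0.1633]
eef_rot: [0.001, 0.995, 0.103, 0.001]
wrist_force: [0.6, 0.1, 0.4]
opening: 0.001
grasp_force: 0.0
```

```bash
cat >> h.py <<'E'
from scipy.spatial.transform import Rotation as R
def toolT(o):
    w,x,y,z=o['eef_rot'];T=np.eye(4);T[:3,:3]=R.from_quat([x,y,z,w]).as_matrix();T[:3,3]=o['eef_pos'];return T
E
cat > look.py <<'E'
from h import *
import sys
o=ctrl.get_obs();T=toolT(o);im,d=snap('wrist',sys.argv[1])
P=cloud('wrist',d,T@np.array(ctrl.camera_params('wrist')['mount']))
hsv=cv2.cvtColor(im,cv2.COLOR_RGB2HSV)
print('pos',o['eef_pos'].round(4) if hasattr(o['eef_pos'],'round') else o['eef_pos'],'F',np.round(o['wrist_force'],1),'t',o['time_s'],'toolx yaw',np.degrees(np.arctan2(T[1,0],T[0,0])).round(2), 'tilt',T[2,:2].round(4))
z=P[...,2]
red=((hsv[...,0]<6)|(hsv[...,0]>174))&(hsv[...,1]>150)&(hsv[...,2]>80)&(d>0)
red=cv2.morphologyEx(red.astype(np.uint8),cv2.MORPH_OPEN,np.ones((3,3)))
k,l,s,c=cv2.connectedComponentsWithStats(red);i=1+np.argmax(s[1:,4]);m=l==i
q=P[m];r=cv2.minAreaRect((q[:,:2]*1000).astype(np.float32))
print('red',s[i],c[i].round(),np.round(r[0],1),np.round(r[1],1),round(r[2],1),'z',np.percentile(q[:,2],[5,50,95]).round(4))
rel=(T[:3,:3].T@(q-T[:3,3]).T).T*1000
print('tool-frame mm: min/med/max',np.percentile(rel,[2,50,98],axis=0).round(1).tolist())
E
python3 look.py w1.png
```

```text
pos [ 0.5119 -0.1141  0.1633] F [0.6 0.1 0.4] t 1.75 toolx yaw 11.84 tilt [0.0016 0.0013]
red [ 173   87   58   55 2926] [202. 113.] [581.  -20.8] [33.5 36.7] 11.8 z [0.0612 0.0625 0.0638]
tool-frame mm: min/med/max [[70.5, -94.4, 99.3], [87.5, -77.1, 100.8], [102.6, -60.0, 102.4]]
```

View pics/w1.png

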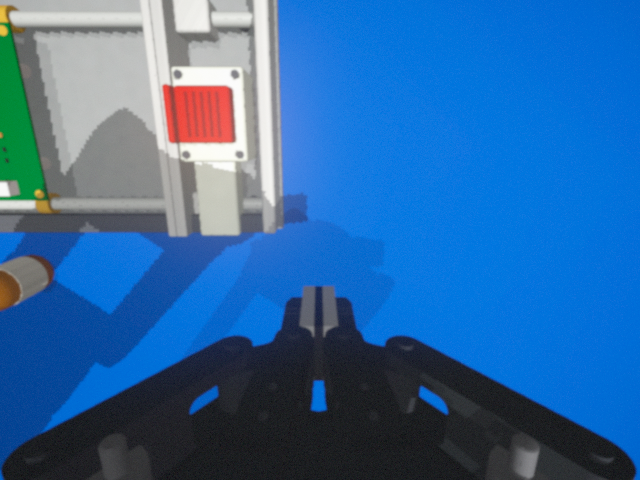

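Wrist view: the pad is at (202,113) with its lip on the board side (left), and the shut fingertips are at (319,290). The pad centre is about 87 mm in tool x and -76 mm in tool y from the TCP. I go above it, then descend slowly.

{"fn": "apply_moves", "kwargs": {"moves": [{"jaw": 0,"offset": [43,-40,0],"rot": [0,0,0]},{"jaw": 0,"offset": [44,-40,0],"rot": [0,0,0]},{"jaw": 0,"offset": [0,0,50],"rot": [0,0,0]},{"jaw": 0,"offset": [0,0,33],"rot": [0,0,0]},{"jaw": 0,"offset": [0,0,0],"rot": [0,0,0]}]}}

```text
time_s: 2.42
eef_pos: [0.5768, -0.0186, 0.0775]
eef_rot: [-0.001, 0.995, 0.103, -0.003]
wrist_force: [-0.2, -0.8, 1.2]
opening: 0.004
grasp_force: 0.0
```

```bash
python3 look.py w2.png
```

```text
pos [ 0.5768 -0.0186  0.0775] F [-0.2 -0.8  1.2] t 2.425 toolx yaw 11.85 tilt [-0.0058 -0.0028]
red [281 254  25  56 717] [291. 281.] [580.9  -4.2] [28.4 11.1] 12.5 z [0.0615 0.0669 0.069 ]
tool-frame mm: min/med/max [[-3.9, -18.6, 8.2], [6.1, -15.1, 10.6], [20.2, -8.2, 16.3]]
```

View pics/w2.png

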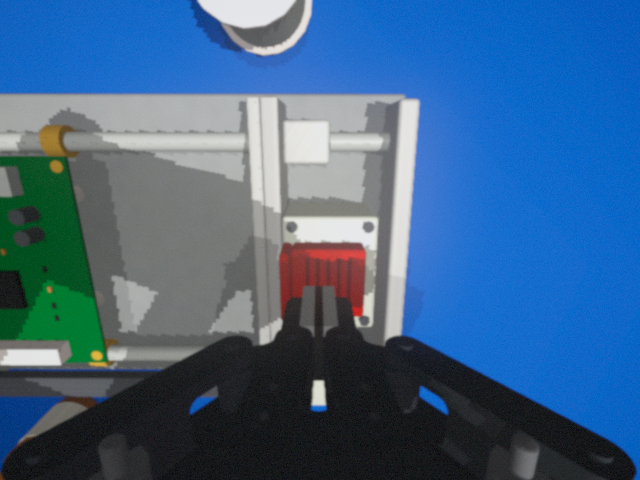

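The tip is over the pad (tip at (319,290), lip at col 283, pad rear edge at col 363). Pad centre is about 4 mm further in +x. I move down in small steps.

{"fn": "apply_moves", "kwargs": {"moves": [{"jaw": 0,"offset": [5,0,6],"rot": [0,0,0]},{"jaw": 0,"offset": [0,0,4],"rot": [0,0,0]},{"jaw": 0,"offset": [0,0,4],"rot": [0,0,0]},{"jaw": 0,"offset": [0,0,3],"rot": [0,0,0]},{"jaw": 0,"offset": [0,0,0],"rot": [0,0,0]}]}}

```text
time_s: 3.1
eef_pos: [0.5841, -0.0184, 0.0633]
eef_rot: [0.0, 0.995, 0.103, -0.0]
wrist_force: [0.0, 0.1, 1.0]
opening: -0.004
grasp_force: 0.2
```

{"fn": "apply_moves", "kwargs": {"moves": [{"jaw": 0,"offset": [0,0,2],"rot": [0,0,0]},{"jaw": 0,"offset": [0.5,0,2],"rot": [0,0,0]},{"jaw": 0,"offset": [0.5,0,2],"rot": [0,0,0]},{"jaw": 0,"offset": [0,0,0],"rot": [0,0,0]},{"jaw": 0,"offset": [0,0,0],"rot": [0,0,0]}]}}

```text
time_s: 3.72
eef_pos: [0.5859, -0.0182, 0.0578]
eef_rot: [0.0, 0.995, 0.103, 0.001]
wrist_force: [2.5, 2.3, 4.9]
opening: 0.002
grasp_force: 2.6
```

{"fn": "apply_moves", "kwargs": {"moves": [{"jaw": 0,"offset": [0.5,0,1.5],"rot": [0,0,0]},{"jaw": 0,"offset": [0.5,0,1.5],"rot": [0,0,0]},{"jaw": 0,"offset": [0,0,1],"rot": [0,0,0]},{"jaw": 0,"offset": [0,0,0],"rot": [0,0,0]},{"jaw": 0,"offset": [0,0,0],"rot": [0,0,0]}]}}

```text
time_s: 4.35
eef_pos: [0.5869, -0.0179, 0.054]
eef_rot: [0.0, 0.995, 0.103, 0.001]
wrist_force: [3.1, 1.6, 6.0]
opening: -0.001
grasp_force: 3.0
```

{"fn": "apply_moves", "kwargs": {"moves": [{"jaw": 0,"offset": [0,0,1],"rot": [0,0,0]},{"jaw": 0,"offset": [0,0,0],"rot": [0,0,0]},{"jaw": 0,"offset": [0,0,1],"rot": [0,0,0]},{"jaw": 0,"offset": [0,0,0],"rot": [0,0,0]},{"jaw": 0,"offset": [0,0,0],"rot": [0,0,0]}]}}

```text
time_s: 4.97
eef_pos: [0.5871, -0.0183, 0.0533]
eef_rot: [0.001, 0.995, 0.103, 0.001]
wrist_force: [-1.9, 1.6, 16.0]
opening: -0.003
grasp_force: 7.7
```

The button has bottomed: the force stepped up to 16 N at z 0.053. I ease slightly and start sliding.

{"fn": "apply_moves", "kwargs": {"moves": [{"jaw": 0,"offset": [0,-2,-0.4],"rot": [0,0,0]},{"jaw": 0,"offset": [0,-4,0],"rot": [0,0,0]},{"jaw": 0,"offset": [0,-5,0],"rot": [0,0,0]},{"jaw": 0,"offset": [0,-5,0],"rot": [0,0,0]},{"jaw": 0,"offset": [0,-5,0],"rot": [0,0,0]}]}}

```text
time_s: 5.6
eef_pos: [0.5829, 0.0017, 0.0535]
eef_rot: [0.001, 0.995, 0.103, 0.001]
wrist_force: [-1.2, -1.9, 12.9]
opening: 0.004
grasp_force: 6.4
```

{"fn": "apply_moves", "kwargs": {"moves": [{"jaw": 0,"offset": [0,-7,0],"rot": [0,0,0]},{"jaw": 0,"offset": [0,-8,0],"rot": [0,0,0]},{"jaw": 0,"offset": [0,-8,0],"rot": [0,0,0]},{"jaw": 0,"offset": [0,-8,0],"rot": [0,0,0]},{"jaw": 0,"offset": [0,-8,0],"rot": [0,0,0]}]}}

```text
time_s: 6.22
eef_pos: [0.575, 0.04, 0.0535]
eef_rot: [0.001, 0.995, 0.103, 0.001]
wrist_force: [-1.3, -1.8, 13.6]
opening: -0.001
grasp_force: 6.5
```

```bash
python3 look.py w3.png
```

```text
pos [0.575  0.04   0.0535] F [-1.3 -1.8 13.6] t 6.225 toolx yaw 11.84 tilt [0.0019 0.0021]
red [276 277   9  54 403] [279. 302.] [573.7  58.3] [25.   3.7] 10.4 z [0.0548 0.0565 0.0581]
tool-frame mm: min/med/max [[-8.4, -20.0, -4.9], [3.6, -18.3, -3.0], [14.1, -16.4, -1.0]]
```

View pics/w3.png

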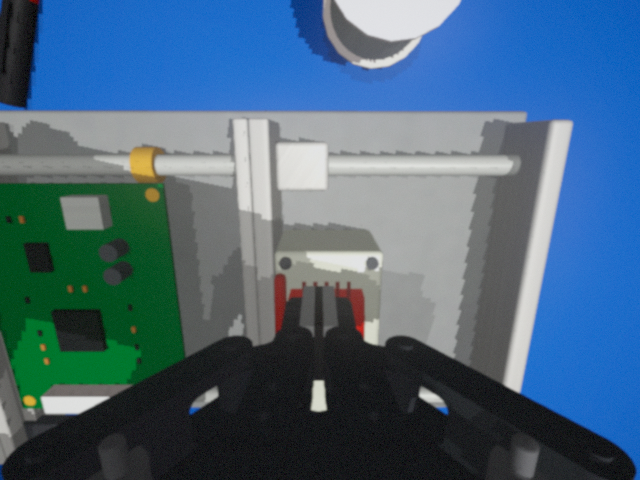

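The jaw is following the finger: its bar is at col 240 and the collar at col 148, with the board edge level with the slot. About 40 mm is left.

{"fn": "apply_moves", "kwargs": {"moves": [{"jaw": 0,"offset": [0,-8,0],"rot": [0,0,0]},{"jaw": 0,"offset": [0,-7,0],"rot": [0,0,0]},{"jaw": 0,"offset": [0,-6,0],"rot": [0,0,0]},{"jaw": 0,"offset": [0,-5,0],"rot": [0,0,0]},{"jaw": 0,"offset": [0,-4,0],"rot": [0,0,0]}]}}

```text
time_s: 6.9
eef_pos: [0.5688, 0.0695, 0.0535]
eef_rot: [0.001, 0.995, 0.103, 0.001]
wrist_force: [-1.0, -1.5, 12.3]
opening: 0.0
grasp_force: 6.6
```

{"fn": "apply_moves", "kwargs": {"moves": [{"jaw": 0,"offset": [0,-2,0],"rot": [0,0,0]},{"jaw": 0,"offset": [0,-1,0],"rot": [0,0,0]},{"jaw": 0,"offset": [0,-1,0],"rot": [0,0,0]},{"jaw": 0,"offset": [0,-1,0],"rot": [0,0,0]},{"jaw": 0,"offset": [0,0,0],"rot": [0,0,0]}]}}

```text
time_s: 7.52
eef_pos: [0.5678, 0.0744, 0.0535]
eef_rot: [0.001, 0.995, 0.103, 0.001]
wrist_force: [-0.2, -1.0, 13.0]
opening: 0.003
grasp_force: 6.7
```

{"fn": "apply_moves", "kwargs": {"moves": [{"jaw": 0,"offset": [0,-1,0],"rot": [0,0,0]},{"jaw": 0,"offset": [0,-1,0],"rot": [0,0,0]},{"jaw": 0,"offset": [0,-1,0],"rot": [0,0,0]},{"jaw": 0,"offset": [0,-1,0],"rot": [0,0,0]},{"jaw": 0,"offset": [0,0,0],"rot": [0,0,0]}]}}

```text
time_s: 8.15
eef_pos: [0.567, 0.0783, 0.0535]
eef_rot: [0.001, 0.995, 0.103, 0.001]
wrist_force: [-1.1, -1.3, 13.1]
opening: 0.004
grasp_force: 6.7
```

```bash
python3 look.py w4.png
```

```text
pos [0.567  0.0783 0.0535] F [-1.1 -1.3 13.1] t 8.15 toolx yaw 11.84 tilt [0.002  0.0017]
red [275 277  10  54 425] [279. 302.] [565.4  97.1] [24.4  6.1] 1.7 z [0.055  0.0565 0.0583]
tool-frame mm: min/med/max [[-8.4, -20.1, -5.2], [4.1, -18.4, -3.0], [14.0, -16.3, -1.1]]
```

View pics/w4.png

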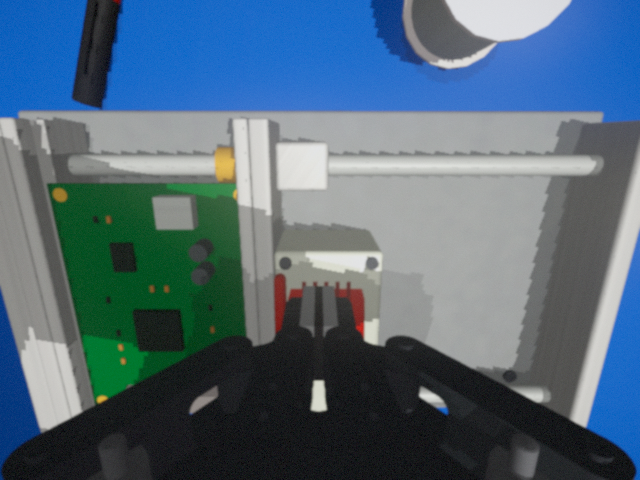

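The jaw bar (col 233) nearly meets the collar (col 215–235), and the board edge is entering the slot. I continue in 1 mm steps and watch the force.

{"fn": "apply_moves", "kwargs": {"moves": [{"jaw": 0,"offset": [0,-1,0],"rot": [0,0,0]},{"jaw": 0,"offset": [0,-1,0],"rot": [0,0,0]},{"jaw": 0,"offset": [0,-1,0],"rot": [0,0,0]},{"jaw": 0,"offset": [0,0,0],"rot": [0,0,0]},{"jaw": 0,"offset": [0,0,0],"rot": [0,0,0]}]}}

```text
time_s: 8.82
eef_pos: [0.5664, 0.0811, 0.0535]
eef_rot: [0.001, 0.995, 0.103, 0.001]
wrist_force: [-1.0, -1.6, 13.6]
opening: -0.003
grasp_force: 6.6
```

{"fn": "apply_moves", "kwargs": {"moves": [{"jaw": 0,"offset": [0,-1,0],"rot": [0,0,0]},{"jaw": 0,"offset": [0,-1,0],"rot": [0,0,0]},{"jaw": 0,"offset": [0,-1,0],"rot": [0,0,0]},{"jaw": 0,"offset": [0,0,0],"rot": [0,0,0]},{"jaw": 0,"offset": [0,0,0],"rot": [0,0,0]}]}}

```text
time_s: 9.45
eef_pos: [0.5661, 0.0829, 0.0535]
eef_rot: [0.002, 0.995, 0.103, 0.001]
wrist_force: [-0.3, -5.3, 13.0]
opening: -0.002
grasp_force: 6.3
```

```bash
python3 look.py w5.png; python3 -c "
import cv2;a=[cv2.imread('pics/w%d.png'%i)[90:360,:] for i in(4,5)];cv2.imwrite('pics/c5.png',cv2.vconcat(a))"
```

```text
pos [0.5661 0.0829 0.0535] F [-0.3 -5.3 13. ] t 9.45 toolx yaw 11.85 tilt [0.0019 0.0036]
red [276 277  10  53 387] [280. 301.] [565.  100.4] [24.3  5.5] 9.4 z [0.0548 0.0563 0.058 ]
tool-frame mm: min/med/max [[-8.3, -19.7, -4.8], [4.4, -18.0, -2.8], [14.2, -16.0, -1.0]]
```

View pics/c5.png

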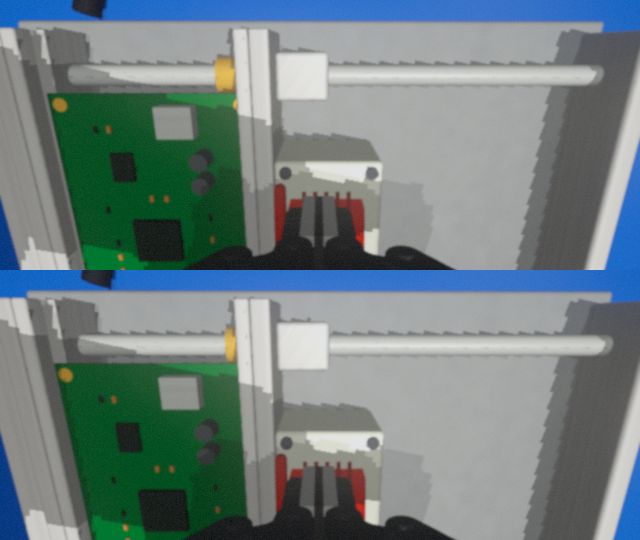

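The force rose to about 5 N and the motion fell short of the command, so the jaw is probably at the stop. I add a gentle 1 mm to confirm.

{"fn": "apply_moves", "kwargs": {"moves": [{"jaw": 0,"offset": [0,-0.7,0],"rot": [0,0,0]},{"jaw": 0,"offset": [0,0,0],"rot": [0,0,0]},{"jaw": 0,"offset": [0,-0.7,0],"rot": [0,0,0]},{"jaw": 0,"offset": [0,0,0],"rot": [0,0,0]},{"jaw": 0,"offset": [0,0,0],"rot": [0,0,0]}]}}

```text
time_s: 10.12
eef_pos: [0.5661, 0.0838, 0.0535]
eef_rot: [0.002, 0.995, 0.103, 0.001]
wrist_force: [0.6, -8.5, 12.2]
opening: 0.004
grasp_force: 5.9
```

```bash
python3 look.py w6.png; python3 - <<'E'
from h import *
# gap measure with the side and top cameras: jaw bar top (z~54) vs fixed bar; board
im,d=snap('top','top2.png');P=cloud('top',d)
hsv=cv2.cvtColor(im,cv2.COLOR_RGB2HSV)
a=np.radians(11.84);ex=np.array([np.cos(a),np.sin(a)]);ey=np.array([-ex[1],ex[0]])
Y=(P[...,:2]-[.559,.076])@ey*1000;X=(P[...,:2]-[.559,.076])@ex*1000;z=P[...,2]
m=(z>.047)&(z<.061)&(np.abs(X)<84)&(np.abs(Y)<160)&(hsv[...,1]<60)
h,e=np.histogram(Y[m&(X>30)],np.arange(-160,165,4));print([(int(b),int(c)) for b,c in zip(e,h) if c>8])
s,si=snap('side','side2.png')
E
```

```text
pos [0.5661 0.0838 0.0535] F [ 0.6 -8.5 12.2] t 10.125 toolx yaw 11.85 tilt [0.0024 0.0043]
red [353 297  13  43 408] [360. 315.] [567.2  66.4] [31.2  6.1] 24.4 z [0.0505 0.0517 0.0538]
tool-frame mm: min/med/max [[-15.2, 12.3, -41.6], [-4.6, 17.7, 1.9], [11.7, 20.2, 3.3]]
[(-140, 29), (-136, 21), (116, 24), (120, 65), (124, 67), (128, 64), (132, 25), (136, 26), (140, 20), (144, 24)]
```

The force grows without the jaw advancing, so it is on the end stop. I relax slightly while still pressing lightly against the stop, let the button up and leave.

{"fn": "apply_moves", "kwargs": {"moves": [{"jaw": 0,"offset": [0,0.7,0],"rot": [0,0,0]},{"jaw": 0,"offset": [0,0,-3],"rot": [0,0,0]},{"jaw": 0,"offset": [0,0,-4],"rot": [0,0,0]},{"jaw": 0,"offset": [0,0,-4],"rot": [0,0,0]},{"jaw": 0,"offset": [0,0,-4],"rot": [0,0,0]}]}}

```text
time_s: 10.9
eef_pos: [0.5634, 0.0858, 0.0661]
eef_rot: [-0.0, 0.995, 0.103, -0.001]
wrist_force: [0.7, 0.8, 0.4]
opening: 0.002
grasp_force: 0.0
```

{"fn": "apply_moves", "kwargs": {"moves": [{"jaw": 0,"offset": [0,0,-10],"rot": [0,0,0]},{"jaw": 0,"offset": [0,0,-30],"rot": [0,0,0]},{"jaw": 0,"offset": [-30,30,-30],"rot": [0,0,0]},{"jaw": 0,"offset": [-40,40,-10],"rot": [0,0,0]},{"jaw": 0,"offset": [-40,40,0],"rot": [0,0,0]}]}}

```text
time_s: 11.52
eef_pos: [0.4793, -0.0457, 0.1483]
eef_rot: [0.001, 0.995, 0.104, 0.001]
wrist_force: [0.1, -1.2, 0.7]
opening: -0.007
grasp_force: 0.0
```

{"fn": "apply_moves", "kwargs": {"moves": [{"jaw": 0,"offset": [-40,40,0],"rot": [0,0,0]},{"jaw": 0,"offset": [-40,40,0],"rot": [0,0,0]},{"jaw": 0,"offset": [-40,40,0],"rot": [0,0,0]},{"jaw": 0,"offset": [0,0,0],"rot": [0,0,0]},{"jaw": 0,"offset": [0,0,0],"rot": [0,0,0]}]}}

```text
time_s: 12.15
eef_pos: [0.3866, -0.1866, 0.147]
eef_rot: [-0.0, 0.995, 0.103, 0.0]
wrist_force: [-0.3, -1.1, 0.1]
opening: 0.001
grasp_force: 0.0
```

```bash
python3 - <<'E'
from h import *
im,d=snap('top','top3.png');P=cloud('top',d)
hsv=cv2.cvtColor(im,cv2.COLOR_RGB2HSV)
a=np.radians(11.84);ex=np.array([np.cos(a),np.sin(a)]);ey=np.array([-ex[1],ex[0]])
Q=P[...,:2]-[.559,.076];Y=Q@ey*1000;X=Q@ex*1000;z=P[...,2]
m=(z>.047)&(z<.061)&(np.abs(X)<84)&(np.abs(Y)<160)&(hsv[...,1]<60)
h,e=np.histogram(Y[m&(X>45)],np.arange(-160,165,4));print([(int(b),int(c)) for b,c in zip(e,h) if c>8])
red=((hsv[...,0]<6)|(hsv[...,0]>174))&(hsv[...,1]>150)&(np.abs(X)<40)&(np.abs(Y)<90)
print('red z',np.percentile(z[red],[10,50,90]),'Y',np.percentile(Y[red],[3,50,97]))
g=(hsv[...,0]>50)&(hsv[...,0]<85)&(hsv[...,1]>100)&(np.abs(X)<80)&(np.abs(Y)<150)
print('green z',np.percentile(z[g],[5,50,95]),'Y',np.percentile(Y[g],[2,98]))
cv2.imwrite('pics/c7.png',cv2.resize(im[150:370,230:440,::-1],None,fx=2.7,fy=2.7,interpolation=cv2.INTER_CUBIC))
print(ctrl.get_obs()['wrist_force'],ctrl.get_obs()['time_s'])
E
```

```text
[(-140, 15), (-136, 14), (24, 36), (28, 48), (32, 47), (36, 32), (60, 11), (64, 11), (68, 16), (116, 20), (120, 46), (124, 49), (128, 48), (132, 19), (136, 18), (140, 10), (144, 17)]
red z [0.06223739 0.064725   0.0684258 ] Y [-14.2940483    4.56003303  23.78250139]
green z [0.03897381 0.04215388 0.04537325] Y [ 39.93841859 117.32466236]
[-0.96637093 -0.53608495 -0.36805334] 12.2
```

View pics/c7.png

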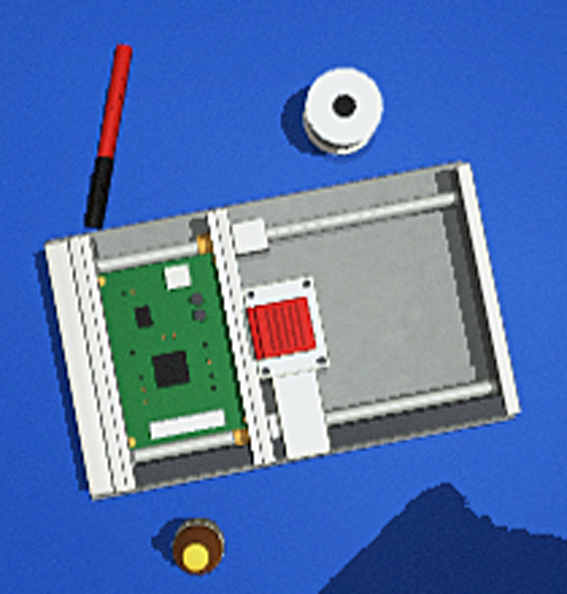

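The jaw touches both brass collars (crop (205,243) and (240,437)), the board edge is in the slot, and the button is up at z 0.065. The reel, flux bottle and marker have not moved.

```bash
python3 -c "
from bench import ctrl
print(ctrl.hand_in())"
```

```text
the job is handed in; nothing more can be done
None
```

The jaw is closed on the green board at the end stop and locked with the button up, the arm is clear of the holder, and the job was handed in at about 12 s; no verdict came back.

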